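# Clip in a gas filter cartridge and open the lever-lock valve

## Task

Snap the white filter cartridge sideways into the pair of spring clips on the sloping panel, pressed fully home, with both clips gripping its plain barrel between the hexagonal end caps. Then open the gas valve: lift the black collar on its lever, flip the lever right over to the other side and let the collar drop back down so that it locks there. Leave the other things on the bench standing where they are.

Things in the scene. Friction and masses are not known exactly. Their poses are not given: they have to be found in the camera images.
- cartridge_centre (a point): Centre of the loose filter cartridge, lying with its axis 22 mm above the bench; y along its axis, z up, x across. White round barrel 32 mm in diameter, y = -65 to 65 mm; then at each end a grey hexagonal cap 18 mm long, 44 mm across flats (it does not roll), and a nozzle 12 mm long: 190 mm in all, both ends alike, 0.12 to 0.26 kg. Grasp the middle of the barrel.
- seat (a point): Where the cartridge's centre rests once home in the clips, 38 mm out from the panel's face. y: the seated cartridge's axis (level); z: out of the clips' mouths, square to the face, 35 degrees from vertical (up and towards the robot); x: up the slope. Clips at y = -48 and 48 mm, 12 mm wide. The end caps do not fit the clips: be within 11 mm along y.
- clips: Two steel C-shaped spring clips on the sloping face, 84 mm clear between them for the gripper. Origin on the face under the seat, axes as the seat's. Mouths 26 mm, flared lips 39 mm apart at the tips, 18 mm out from the seat. Pressed in along the seat's -z, the barrel meets the lips about 20 mm before home, takes 10 to 15 N and snaps in over the last 8 mm onto a solid saddle.
- panel: Fixed grey wedge with a steel face that carries the clips, 240 mm wide, 132 mm deep. Its face slopes up away from the robot, 35 degrees from level, 161 mm long; front edge 40 mm, back edge 132 mm above the bench. Nothing but the clips stands on the face. Origin: centre of its underside; z up.
- collar_mid (a point): Centre of the black ribbed locking collar on the valve's lever, square-sided, 30 mm across along its x axis (the pivot's x), 26 mm along y, 26 mm long; z along the lever to its tip. Pinch it along x. Down, it is 59 mm from the pivot; the lever's end button (20 mm in diameter) reaches 94 mm from the pivot.
- lever_pivot (a point): Pivot of the lever, 50 mm above the bench, in a fixed valve: grey block 62 mm (x) by 80 mm (y), 50 mm high, on a plate 85 by 110 mm, brass pipe stubs left and right. z up, x level, away from the robot. The lever swings about this x axis, in the y-z plane. A steel guard reaches 45 mm from the pivot, 11 mm either side in x.
- lever (a joint): Lever angle, rad. 0: closed, leaning 0.45 rad from vertical towards the pivot's -y (right). 0.9: open, at its stop, leaning 0.45 rad to +y (left). Light friction, about 1 N at the collar; it stays where left. With the collar down a lug sits in a notch at either end, and the lever moves at most about 0.1 rad.
- collar (a joint): Lift of the collar along the lever towards its tip, m: 0 down (locked), 0.014 up at its stop. A spring pushes it down (about 1 N down, 2 N up). Lifted more than 6 mm it frees the lever; let go at the other end it drops into the notch there by itself.
- pot: Small white plastic jar with a black lid, 48 mm in diameter, 65 mm tall. Origin at the centre of its underside. Bystander.
- beaker: Clear plastic beaker, 72 mm in diameter, 90 mm tall. Origin at the centre of its underside. Bystander.
- amber: Amber glass bottle, 58 mm in diameter, 115 mm tall. Origin at the centre of its underside. Bystander.
- coupling: Standing steel pipe coupling, 40 mm in diameter, 58 mm tall. Origin at the centre of its underside. Bystander.

How it is judged:
On the way, in this order (a step that is already met when the one before it is completed fails the run):
1. the cartridge is snapped home in both clips (x of cartridge_centre in the frame of seat between -0.004 and 0.004 m and z of cartridge_centre in the frame of seat between -0.004 and 0.004 m and y of cartridge_centre in the frame of seat between -0.014 and 0.014 m and angle between the y axis of cartridge_centre and the y axis of seat, either way round below 0.06 rad), for 0.2 s.
2. then the valve lever is over at its open end (value of joint lever above 0.78 rad), for 0.2 s.
At the end, for the whole second after the job is handed in: The cartridge rests in both clips: its centre within 4 mm of the seat across and out of the clips and within 14 mm along them, its axis within 0.06 rad; the lever stands at 0.78 rad or more (open) with the collar down to within 3 mm; the cartridge is let go and at rest (all of step 1 and value of joint lever above 0.78 rad and value of joint collar below 0.003 m and linear speed of cartridge below 0.02 m/s and not (contact force between cartridge and the fingers above 0.2 N)); the robot touches nothing.
It fails at once if the lever is forced through its lock with the collar down (value of joint lever between 0.25 and 0.65 rad and value of joint collar below 0.003 m).
It fails at once if a bystander is shoved more than 30 mm or tipped over (distance of any of pot, beaker, amber, coupling from where it was at the start of the episode above 0.03 m or angle between any of pot, beaker, amber, coupling's own z axis and vertical above 0.5 rad).
It also fails if it takes over 51 s, if anything falls off the work surface, if the arm or the gripper's body presses on something with over 40 N, if the wrist force passes 120 N, or if a joint passes its speed limit or range.

## Robot

A 6-joint arm with a two-finger parallel gripper is mounted at the origin on the work surface. World frame = base frame: x ahead of the robot, y to its left, z up, the work surface at z = 0. Lengths are in m, angles in rad, forces in N, time in s.
With the tool pointing down it reaches from about 0.275 to 0.725 m from the base axis. Payload 5.6 kg.
Tool frame: the origin (TCP) lies at the very end of the fingers, on their centre line; the grasp point (between the pads) lies 19 mm behind it; z points along the fingers, x is the direction in which the jaws open and shut, and the axes are right-handed (so a half turn about z gives the same grasp; the last joint's range is limited). The gripper opens to 85 mm and grips with 20 to 120 N. Pads are 22 mm wide; open, the fingers measure 114 mm over their backs; the gripper's body (76 mm by 85 mm) begins 54 mm behind the grasp point. The pads swing forward as they close: fully open they stand 13 mm farther back than shut.
Start: joints at [1.543, 0.255, 0.108, 0, -1.424, -0.285], TCP at [0.169, 0.523, 0.231] pointing down, gripper open.
Joint ranges: [-2.95, 2.95], [-1.21, 1.97], [-1.09, 1.5], [-2.87, 1.71], [-2.94, -0.07], [-3.05, 3.05]. Speed limits (rad/s): [2.57, 2.57, 3.14, 3.14, 3.14, 3.14].

## Interface

Orientations are given as a unit quaternion [w, x, y, z].
In Python, from plant import read_state, capture, close_job, look_for, silhouettes gives the robot as it stands.
- The arm moves only by the shell command python3 -m jog 'ROWS' [FORCE]. ROWS is JSON, a list that holds one entry, the list of rows, each a list of 7 numbers: the shift along the world's x, y, z in m, then the turn, a rotation vector about the world's x, y, z in rad, then the finger opening in m, from 0 to 0.0854. In form: [[[dx, dy, dz, rx, ry, rz, gripper], ...]]. A call has 1 to 12 rows; each row is the pose to reach, as a shift and turn from the pose commanded when the call began; what a row does not reach only later rows make up. A row lasts 1/8 s, in which the tool goes at most 62.5 mm and 10.7 degrees, less where a joint would pass 70% of its speed; a pose out of reach is approached as far as the arm can. A call with a gripper value outside its range is refused whole. The fingers move at their own pace and stop on an object; FORCE is the grip in N (left out, the last holds). Time passes only in rows, so rows that repeat a pose let the fingers close. It gives the time, the measured TCP pose, the force and the opening at its end, in the units of the state.
- read_state(): the state, without advancing time (a new reading comes with each control period).
- capture(name): name is "scene" or "top" or "wrist"; returns a dict with "frame" (480x640x3 uint8, red, green, blue), "K" (3x3 intrinsics, pixels), "view" (4x4, takes a point from world to camera coordinates). Camera axes: x right, y down, z forward; pixel columns grow to the right and rows downward; lengths in m; the calibration is good to about 2 mm. The wrist camera is an equidistant fisheye: a pixel r from the principal point sees the ray r / f radians off the axis. A picture is of the moment at which its call begins. There is no depth.
- close_job(): hands the job in, once; it reports no verdict.
Trained networks look in a picture, given as the dict that the camera call returned (one of the last four; its "shot" number tells which), for a name from the list of things; names that differ only in an ending like _2 or _b are one class to them, and where a whole thing is asked for, a point or a joint stands for the part that bears it (a point fixed in the world has none). Each returns a list of dicts, best first, with "p" (0 to 1); they miss things now and then, are a little off and sometimes report something else, mostly with a low value. They report only what shows in the picture. A call takes as long as a camera call.
- look_for(picture, thing): "box" ([left, top, right, bottom] in pixels, round what is visible of it).
- silhouettes(picture, thing): "region" (480x640 bool, what is visible of it) and "box" ([left, top, right, bottom] in pixels, round what is visible of it).
The state is a dict: "time_s": time; "q": joint angles; "dq": joint speeds; "tau": joint torques, N m; "eef_pos": TCP position; "eef_rot": TCP orientation; "ft_force": force on the tool from outside, world axes, zero at the start; "ft_torque": the same for the moment, N m; "width": opening from 0.0 (shut) to 1.0 (fully open).
Only numpy, scipy, OpenCV 4.12 (cv2) and the standard library are available. Lean on these libraries where they do the work, as an engineer would, in place of code of your own. Each camera call takes 0.05 s, during which the arm holds its last target. There are 200 camera calls.

## Working session

There is one attempt and no reset: what is moved stays moved. The work goes in short steps, Python scripts to look and compute and a shell command to move; the robot and the scene stay as the last step left them, time stands still between calls to the robot, and variables do not carry over. Pictures are saved under pics/ and viewed, about 8 in all and at most 12, crops included, and the job is handed in when it is done.

```bash
ls; mkdir -p pics
python3 - <<'E'
from plant import *
import cv2,numpy as np,pickle
d={}
for n in ("scene","top"):
    c=capture(n); d[n]=c
    for t in ("cartridge_centre","clips","panel","collar_mid","lever_pivot","pot","beaker","amber","coupling"):
        r=look_for(c,t)
        print(n,t,[(np.round(x['box']).astype(int).tolist(),round(x['p'],2)) for x in r[:2]])
    cv2.imwrite(f'pics/{n}0.png',c['frame'][:,:,::-1])
pickle.dump(d,open('d0.pkl','wb'))
for n in d: print(d[n]['K'].round(1).tolist(),d[n]['view'].round(4).tolist())
s=read_state();print(s)
E
```

```text
pics
scene cartridge_centre []
scene clips [([356, 208, 487, 262], 0.82)]
scene panel [([351, 209, 494, 311], 0.94)]
scene collar_mid [([205, 293, 229, 317], 0.75), ([195, 289, 280, 363], 0.2)]
scene lever_pivot [([194, 289, 278, 362], 0.84), ([208, 295, 227, 316], 0.35)]
scene pot [([333, 289, 358, 331], 0.9)]
scene beaker [([400, 185, 436, 231], 0.74), ([210, 295, 228, 317], 0.64)]
scene amber [([142, 260, 178, 313], 0.66)]
scene coupling [([314, 268, 343, 301], 0.95)]
top cartridge_centre [([286, 302, 385, 359], 0.69)]
top clips [([142, 157, 275, 254], 0.95)]
top panel [([134, 150, 287, 258], 0.8)]
top collar_mid [([442, 196, 464, 219], 0.87)]
top lever_pivot [([386, 190, 477, 244], 0.95)]
top pot [([307, 167, 335, 203], 0.63)]
top beaker [([123, 266, 181, 308], 0.58)]
top amber [([472, 281, 521, 316], 0.64)]
top coupling [([312, 220, 332, 243], 0.71)]
[[476.5, 0.0, 324.4], [0.0, 476.5, 245.6], [0.0, 0.0, 1.0]] [[0.4306, 0.9025, -0.004, -0.2653], [0.6194, -0.2988, -0.726, -0.2814], [-0.6564, 0.3102, -0.6877, 1.3795], [0.0, 0.0, 0.0, 1.0]]
[[436.9, 0.0, 317.6], [0.0, 436.9, 244.7], [0.0, 0.0, 1.0]] [[0.0168, -0.9998, -0.0098, 0.002], [-0.99, -0.0153, -0.1401, 0.584], [0.1399, 0.012, -0.9901, 0.7364], [0.0, 0.0, 0.0, 1.0]]
{'time_s': 1.0, 'q': array([ 1.54256687e+00,  2.55083925e-01,  1.08199840e-01, -9.86765075e-06,
       -1.42387341e+00, -2.84581063e-01]), 'dq': array([-0.00058793, -0.00061032, -0.00033097, -0.00051204, -0.00034201,
        0.00029109]), 'tau': array([-4.07431462e-04, -3.86416161e+01,  2.38077432e+01,  5.36803588e+00,
       -4.32657253e-04,  1.06620095e-05]), 'eef_pos': array([0.16923486, 0.52331619, 0.23129007]), 'eef_rot': array([ 7.99672098e-06, -5.88330115e-01,  8.08620848e-01,  1.83520296e-05]), 'ft_force': array([-0.32539305, -0.06911012, -0.37546803]), 'ft_torque': array([ 0.02005062, -0.01500193, -0.02269753]), 'width': 0.9984220832905248}
```

Run:
```python
import cv2
for n,b in (("top",(100,140,540,380)),("scene",(130,170,530,400))):
    a=cv2.imread(f'pics/{n}0.png')[b[1]:b[3],b[0]:b[2]]
    cv2.imwrite(f'pics/{n}1.png',cv2.resize(a,None,fx=800/a.shape[1],fy=800/a.shape[1],interpolation=2))
```

```text
(no output)
```

View pics/top1.png

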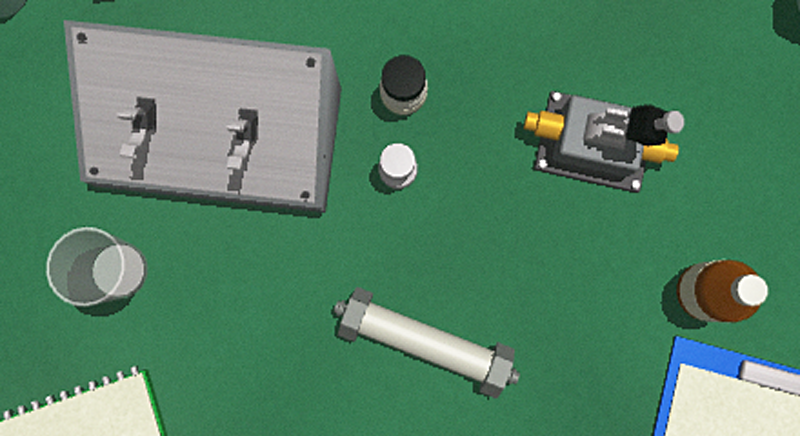

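View pics/scene1.png

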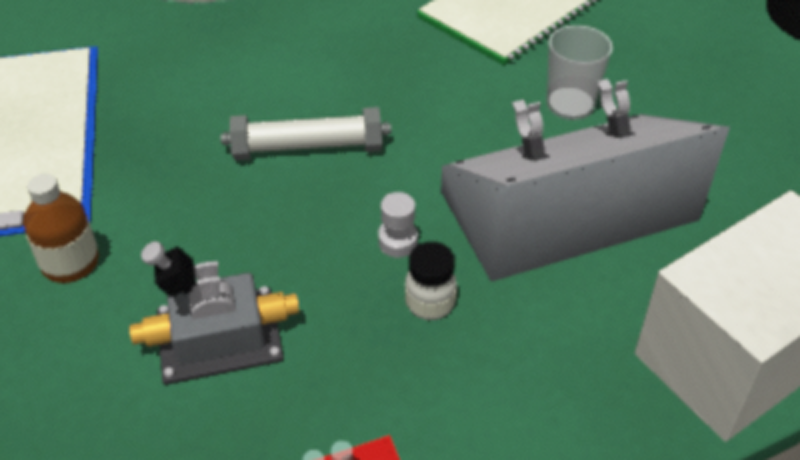

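```bash
cat > h.py <<'E'
import numpy as np,cv2
from scipy.optimize import minimize
def proj(c,P):
    P=np.atleast_2d(P)@c['view'][:3,:3].T+c['view'][:3,3]
    p=P@c['K'].T; return p[:,:2]/p[:,2:]
def ray(c,uv):
    R,t=c['view'][:3,:3],c['view'][:3,3]
    return -R.T@t, R.T@np.linalg.solve(c['K'],[uv[0],uv[1],1])
def at_z(c,uv,z):
    o,d=ray(c,uv); return o+d*(z-o[2])/d[2]
def tri(obs):
    A=np.zeros((3,3));b=np.zeros(3);L=[]
    for c,uv in obs:
        o,d=ray(c,uv);d=d/np.linalg.norm(d);M=np.eye(3)-np.outer(d,d);A+=M;b+=M@o;L.append((o,M))
    X=np.linalg.solve(A,b); return X,[np.linalg.norm(M@(X-o)) for o,M in L]
def place(P,q):
    c,s=np.cos(q[2]),np.sin(q[2]); return np.asarray(P)@np.array([[c,-s,0],[s,c,0],[0,0,1]]).T+[q[0],q[1],0]
def fit(pieces,views,q0):
    S=4
    big=[cv2.resize(r.astype(np.uint8),None,fx=S,fy=S,interpolation=0) for _,r in views]
    def cost(q):
        e=0
        for (c,_),B in zip(views,big):
            m=np.zeros_like(B)
            for P in pieces:
                h=cv2.convexHull(((proj(c,place(P,q))+.5)*S*16).astype(np.int32)); cv2.fillConvexPoly(m,h,1,shift=4)
            e+=np.count_nonzero(m!=B)/np.count_nonzero(B)
        return e
    q0=np.array(q0,float)
    for st in (.02,.006):
        r=minimize(cost,q0,method='Nelder-Mead',options=dict(initial_simplex=[q0]+[q0+np.array(v)*st for v in ([1,0,0],[0,1,0],[0,0,4])],xatol=1e-4,fatol=1e-4)); q0=r.x
    return r.x,r.fun
def prism(r,y0,y1,n,ph=0,z=.022):
    a=np.arange(n)*2*np.pi/n+ph
    return np.array([[r*np.cos(t),y,z+r*np.sin(t)] for t in a for y in (y0,y1)])
CART=[prism(.016,-.065,.065,24)]+[prism(.0254,s*.065,s*.083,6) for s in (1,-1)]+[prism(.006,s*.083,s*.095,12) for s in (1,-1)]
PANEL=[np.array([[x,y,z] for y in (-.12,.12) for x,z in ((-.066,0),(-.066,.04),(.066,0),(.066,.132))])]
E
python3 - <<'E'
from h import *; from plant import *
import pickle
d={n:capture(n) for n in ("top","scene")}
sil={}
for n in d:
    for t in ("cartridge_centre","panel","clips","collar_mid","coupling","pot","amber","beaker"):
        r=silhouettes(d[n],t); 
        if r: sil[n,t]=r[0]['region']; print(n,t,r[0]['p'].__round__(2),r[0]['region'].sum(),np.round(r[0]['box']).tolist())
pickle.dump((d,sil),open('d1.pkl','wb'))
for t,P,q in (("cartridge_centre",CART,(.33,.0,1.1)),("panel",PANEL,(.55,.26,-.1))):
    vs=[[(d[n],sil[n,t])] for n in d if (n,t) in sil]
    for v in vs+[sum(vs,[])]:
        print(t,fit(P,v,q))
X=[(d[n],np.argwhere(sil[n,'collar_mid']).mean(0)[::-1]) for n in d if (n,'collar_mid') in sil]
print('collar',tri(X))
for n in d:
    hsv=cv2.cvtColor(d[n]['frame'],cv2.COLOR_RGB2HSV)
    m=cv2.inRange(hsv,(16,140,130),(30,255,255))
    k,_,st,ce=cv2.connectedComponentsWithStats(m)
    print(n,[(st[i].tolist(),ce[i].round(1).tolist()) for i in range(1,k) if st[i,4]>15])
for t,z in (("pot",.0325),("beaker",.045),("amber",.0575),("coupling",.029)):
    for n in d:
        if (n,t) in sil: b=np.argwhere(sil[n,t]).mean(0)[::-1]; print(t,n,at_z(d[n],b,z).round(3))
E
```

```text
top cartridge_centre 0.91 1972 [287.0, 302.0, 383.0, 357.0]
top panel 0.7 12877 [137.0, 151.0, 286.0, 257.0]
top clips 0.88 10713 [142.0, 159.0, 276.0, 250.0]
top collar_mid 0.76 423 [442.0, 195.0, 466.0, 222.0]
top coupling 0.82 403 [305.0, 219.0, 332.0, 242.0]
top pot 0.92 719 [307.0, 169.0, 336.0, 203.0]
top amber 0.63 1331 [468.0, 280.0, 525.0, 319.0]
top beaker 0.94 1902 [124.0, 263.0, 181.0, 308.0]
scene cartridge_centre 0.68 1259 [243.0, 223.0, 327.0, 249.0]
scene panel 0.7 8153 [355.0, 209.0, 493.0, 310.0]
scene clips 0.64 2371 [359.0, 208.0, 487.0, 261.0]
scene collar_mid 0.81 391 [207.0, 294.0, 229.0, 319.0]
scene coupling 0.69 512 [318.0, 265.0, 340.0, 299.0]
scene pot 0.68 836 [332.0, 290.0, 358.0, 333.0]
scene amber 0.59 1461 [141.0, 258.0, 178.0, 313.0]
scene beaker 0.93 1280 [401.0, 184.0, 436.0, 230.0]
cartridge_centre (array([ 0.35282205, -0.05370074,  1.11836742]), np.float64(1.6086460446247464))
cartridge_centre (array([ 0.34597944, -0.05629894,  1.24481403]), np.float64(1.227412629070691))
cartridge_centre (array([ 0.35014204, -0.06018819,  1.26805879]), np.float6
[... 156 characters left out ...]
984445]), np.float64(0.07279529007727217))
panel (array([ 0.64364353,  0.19814587, -0.09781106]), np.float64(0.09738030605666093))
collar (array([ 0.63854858, -0.21517539,  0.10140191]), [np.float64(0.0003128442563562003), np.float64(0.0003128442563562032)])
top [([389, 201, 21, 15, 226], [399.8, 207.5]), ([453, 216, 20, 13, 158], [463.3, 223.0])]
scene [([259, 317, 20, 13, 206], [267.9, 322.5]), ([195, 327, 20, 14, 214], [205.3, 334.4])]
pot top [0.693 0.006 0.032]
pot scene [0.693 0.007 0.032]
beaker top [0.505 0.301 0.045]
beaker scene [0.497 0.298 0.045]
amber top [ 0.491 -0.295  0.057]
amber scene [ 0.503 -0.298  0.057]
coupling top [0.61  0.011 0.029]
coupling scene [0.613 0.01  0.029]
```

Run:
```python
from h import *
import pickle
d,sil=pickle.load(open('d1.pkl','rb'))
vs=[(d[n],sil[n,"cartridge_centre"]) for n in d]
for v in [vs[:1],vs[1:],vs]: print(fit(CART,v,(.46,-.04,-.37)))
L=tri([(d['top'],(399.8,207.5)),(d['scene'],(205.3,334.4))]) ; L2=tri([(d['top'],(399.8,207.5)),(d['scene'],(267.9,322.5))])
R=tri([(d['top'],(463.3,223)),(d['scene'],(205.3,334.4))]);R2=tri([(d['top'],(463.3,223)),(d['scene'],(267.9,322.5))])
for a in (L,L2,R,R2): print(a)
a=d['top']['frame'][150:262,132:292,::-1]; b=d['scene']['frame'][200:280,350:500,::-1]
a=cv2.resize(a,None,fx=5,fy=5,interpolation=2)[:,:800]; cv2.imwrite('pics/ctop.png',a)
b=cv2.resize(b,None,fx=5,fy=5,interpolation=2); cv2.imwrite('pics/cscn.png',b)
```

```text
(array([ 0.43858031, -0.01943934, -0.35932314]), np.float64(0.08272058823529412))
(array([ 0.43758836, -0.01837045, -0.34895722]), np.float64(0.07769062748212867))
(array([ 0.43835508, -0.01910411, -0.35539965]), np.float64(0.17262847457736347))
(array([ 0.64692078, -0.19320627,  0.02840578]), [np.float64(0.05606148411474758), np.float64(0.05606148411474758)])
(array([ 0.65619649, -0.13618346,  0.03156147]), [np.float64(0.0008038288817442084), np.float64(0.0008038288817441589)])
(array([ 0.62993239, -0.24954588,  0.02988733]), [np.float64(0.0023175263458984838), np.float64(0.0023175263458983476)])
(array([ 0.64683724, -0.18844644,  0.06439817]), [np.float64(0.056457044343423586), np.float64(0.05645704434342369)])
```

View pics/ctop.png

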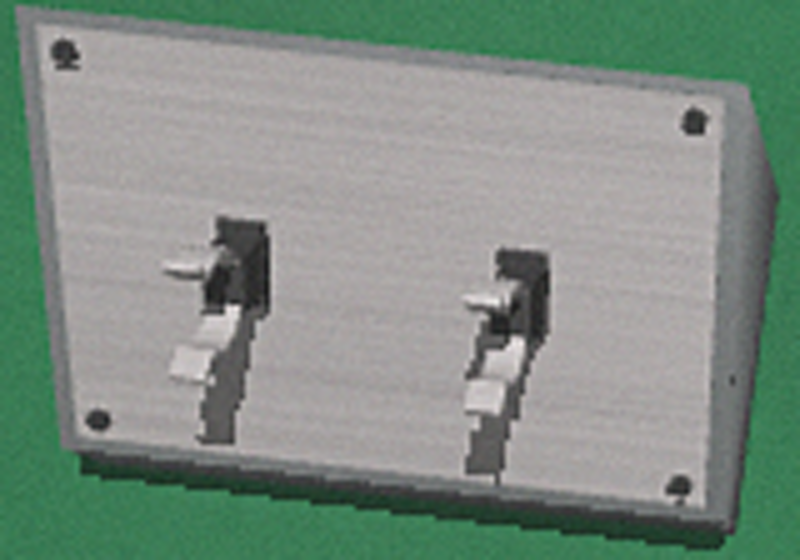

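View pics/cscn.png

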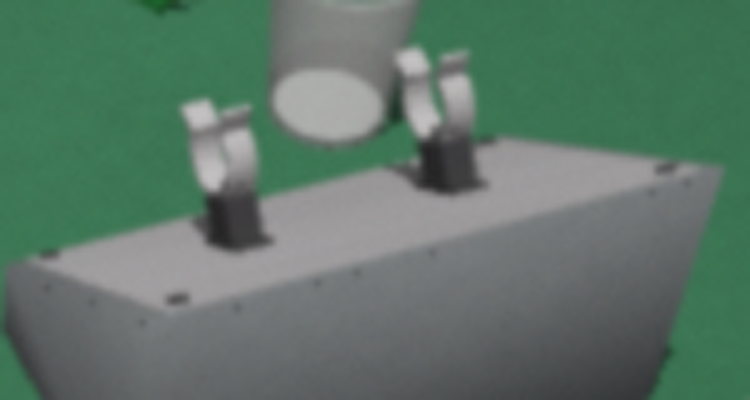

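Run:
```python
from h import *
import pickle
from scipy.optimize import least_squares
d,sil=pickle.load(open('d1.pkl','rb'))
T=lambda a,b:(132+a/5,150+b/5); S=lambda a,b:(350+a/5,200+b/5)
obs=[]  # cam, (sx, sy) , pixel mid of the tip edge
for sy,lo,up,(s1,s2) in ((1,(192,378),(182,268),((408,51),(454,56))),(-1,(485,410),(481,302),((197,104),(236,108)))):
    obs+=[('top',-1,sy,T(*lo)),('top',1,sy,T(*up)),('scene',-1,sy,S(*s1)),('scene',1,sy,S(*s2))]
a=np.radians(35)
def seatR(yaw):
    c,s=np.cos(yaw),np.sin(yaw); Rz=np.array([[c,-s,0],[s,c,0],[0,0,1]])
    return Rz@np.array([[np.cos(a),0,-np.sin(a)],[0,1,0],[np.sin(a),0,np.cos(a)]])
def res(q,yaw=-.098,o=obs):
    R=seatR(yaw);return np.concatenate([proj(d[n],q[:3]+R@[sx*.0195,sy*.048,.018])[0]-uv for n,sx,sy,uv in o])
r=least_squares(res,[.63,.2,.12]);print(r.x,r.fun.round(1).tolist())
R=seatR(-.098); pc=np.array([.6437,.1981,.086]); 
print('seat offset in panel face frame',R.T@(r.x-pc)); print(R)
# yaw free
r2=least_squares(lambda q:res(q,q[3]),[.63,.2,.12,-.1]);print(r2.x)
```

```text
[0.62164242 0.19950903 0.11740534] [-1.1, -0.1, -0.8, -0.6, -1.1, 0.3, -0.6, 0.1, -0.8, 0.1, -0.2, -0.7, -1.3, 0.2, -0.9, 0.7]
seat offset in panel face frame [-8.13872133e-05 -7.55911364e-04  3.83958267e-02]
[[ 0.81522162  0.09784321 -0.57082433]
 [-0.08014847  0.99520184  0.05612056]
 [ 0.57357644  0.          0.81915204]]
[ 0.62164233  0.19950822  0.11740523 -0.0980853 ]
```

```bash
python3 -m jog '[[[0.022,-0.045,-0.011,0,0,-0.134,0.085],[0.045,-0.09,-0.022,0,0,-0.269,0.085],[0.067,-0.136,-0.033,0,0,-0.403,0.085],[0.09,-0.181,-0.044,0,0,-0.537,0.085],[0.112,-0.226,-0.055,0,0,-0.672,0.085],[0.135,-0.271,-0.065,0,0,-0.806,0.085],[0.157,-0.316,-0.076,0,0,-0.94,0.085],[0.179,-0.362,-0.087,0,0,-1.075,0.085],[0.202,-0.407,-0.098,0,0,-1.209,0.085],[0.224,-0.452,-0.109,0,0,-1.343,0.085],[0.247,-0.497,-0.12,0,0,-1.478,0.085],[0.2692,-0.5424,-0.131,0,0,-1.612,0.085]]]' 80
python3 - <<'E'
from h import *; from plant import *
s=read_state();print(s['time_s'],s['q'].round(3),s['eef_pos'],s['eef_rot'].round(4),s['ft_force'])
c=capture('wrist'); print(c['K'],c['view'].round(3).tolist()); cv2.imwrite('pics/w1.png',c['frame'][:,:,::-1])
for r in silhouettes(c,'cartridge_centre')[:1]: print(r['p'],r['box'])
E
```

```text
time_s: 3.4
eef_pos: [0.4393, -0.0207, 0.1003]
eef_rot: [0.001, 0.178, 0.984, 0.0]
ft_force: [0.7, 0.3, -0.7]
width: 0.995
3.4 [ 0.312  0.126 -0.403  0.    -1.04  -0.67 ] [ 0.43928159 -0.02067587  0.10026643] [5.000e-04 1.782e-01 9.840e-01 2.000e-04] [ 0.730833    0.29782598 -0.6684431 ]
[[371.64829954   0.         322.37820436]
 [  0.         371.64829954 239.60386697]
 [  0.           0.           1.        ]] [[-0.936, 0.351, -0.0, 0.419], [0.337, 0.899, 0.28, -0.131], [0.099, 0.262, -0.96, 0.214], [0.0, 0.0, 0.0, 1.0]]
```

View pics/w1.png

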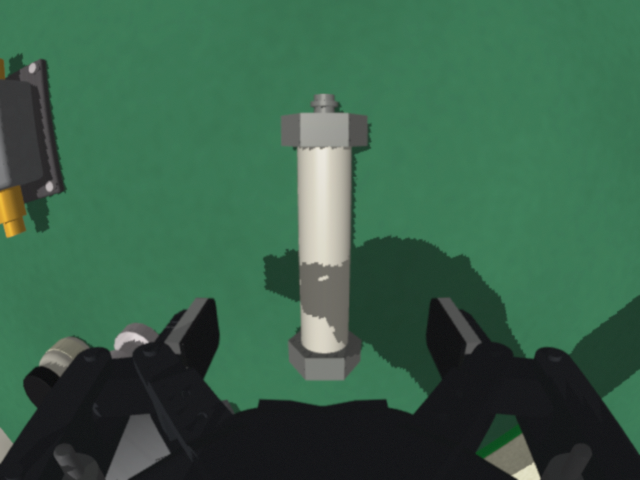

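Run:
```python
from h import *; from plant import *
from scipy.spatial.transform import Rotation as Ro
c=capture('wrist')
def fp(P):
    P=P@c['view'][:3,:3].T+c['view'][:3,3]; r=np.linalg.norm(P[:,:2],axis=1); th=np.arctan2(r,P[:,2])
    return P[:,:2]/r[:,None]*(th*c['K'][0,0])[:,None]+c['K'][:2,2]
for x,z in ((0,.038),(-.016,.022),(.016,.022)): print(fp(place([[x,.065,z],[x,-.065,z]],(.4384,-.0191,-.355))).round(1).tolist())
Rs=Ro.from_euler('z',-.098)*Ro.from_euler('y',-np.radians(35)); Rc=Ro.from_euler('z',-.355)
print((Rs*Rc.inv()).as_rotvec(), Rs.as_matrix()[:,2])
```

```text
[[325.9, 355.8], [324.8, 147.9]]
[[348.9, 342.6], [352.0, 146.9]]
[[302.3, 343.0], [297.2, 147.3]]
[-0.13754966 -0.59686257  0.24894077] [-0.57082433  0.05612056  0.81915204]
```

```bash
python3 -m jog '[[[-0.0004,0.0008,-0.025,0,0,0,0.085],[-0.0009,0.0016,-0.05,0,0,0,0.085],[-0.0009,0.0016,-0.075,0,0,0,0.085],[-0.0009,0.0016,-0.093,0,0,0,0.085],[-0.0009,0.0016,-0.096,0,0,0,0.085],[-0.0009,0.0016,-0.096,0,0,0,0.085]]]'; python3 -c "
from plant import *;print(read_state()['eef_pos'])"
```

```text
time_s: 4.3
eef_pos: [0.4379, -0.0169, 0.0049]
eef_rot: [0.0, 0.175, 0.985, 0.0]
ft_force: [0.2, -0.5, 0.0]
width: 0.993
[ 0.43790354 -0.01690193  0.0049111 ]
```

```bash
python3 -m jog '[[[0,0,0,0,0,0,0.02],[0,0,0,0,0,0,0.02],[0,0,0,0,0,0,0.02],[0,0,0,0,0,0,0.02],[0,0,0,0,0,0,0.02],[0,0,0,0,0,0,0.02],[0,0,0,0,0,0,0.02],[0,0,0,0,0,0,0.02]]]' 80; python3 -c "
from plant import *;s=read_state();print(s['eef_pos'],s['width']*.0854)"
```

```text
time_s: 5.3
eef_pos: [0.4382, -0.0174, 0.0051]
eef_rot: [0.001, 0.176, 0.984, 0.0]
ft_force: [-0.8, 1.0, 5.0]
width: 0.348
[ 0.4382153  -0.0174261   0.00506228] 0.029679750093512747
```

```bash
python3 -m jog '[[[0,0,0.02,0,0,0,0.02],[0,0,0.06,0,0,0,0.02],[0,0,0.1,0,0,0,0.02],[0,0,0.14,0,0,0,0.02],[0.02,0.028,0.18,-0.017,-0.075,0.031,0.02],[0.04,0.055,0.19,-0.034,-0.149,0.062,0.02],[0.06,0.083,0.19,-0.052,-0.224,0.093,0.02],[0.08,0.11,0.19,-0.069,-0.298,0.124,0.02],[0.1,0.138,0.19,-0.086,-0.373,0.156,0.02],[0.12,0.166,0.19,-0.103,-0.448,0.187,0.02],[0.14,0.193,0.18,-0.12,-0.522,0.218,0.02],[0.1592,0.2209,0.165,-0.1375,-0.597,0.249,0.02]]]'; python3 -m jog '[[[0,0,-0.01,0,0,0,0.02],[0,0,-0.0176,0,0,0,0.02],[0,0,-0.0176,0,0,0,0.02],[0,0,-0.0176,0,0,0,0.02]]]'
python3 - <<'E'
from h import *; from plant import *
from scipy.spatial.transform import Rotation as Ro
s=read_state();print(s['eef_pos'],s['width'],s['ft_force'],s['q'].round(2))
R=Ro.from_quat(np.roll(s['eef_rot'],-1)).as_matrix();print(R.round(4).tolist())
for n in ('top','scene'):
    c=capture(n); cv2.imwrite(f'pics/pre_{n}.png',c['frame'][:,:,::-1])
    for r in silhouettes(c,'cartridge_centre')[:1]: print(n,r['p'],r['box'])
a=cv2.imread('pics/pre_top.png')[130:290,110:310];b=cv2.imread('pics/pre_scene.png')[170:330,320:520]
f=lambda x:cv2.resize(x,None,fx=2,fy=2,interpolation=2)
cv2.imwrite('pics/pre.png',np.hstack([f(a),f(b)]))
E
```

```text
time_s: 6.8
eef_pos: [0.5967, 0.205, 0.1695]
eef_rot: [0.301, 0.046, 0.952, -0.014]
ft_force: [2.9, -0.9, 0.7]
width: 0.354
time_s: 7.3
eef_pos: [0.5967, 0.2029, 0.1522]
eef_rot: [0.3, 0.047, 0.953, -0.015]
ft_force: [0.4, 0.2, -1.3]
width: 0.347
[0.59672197 0.20287386 0.15216572] 0.34682576758217915 [ 0.38492036  0.15615579 -1.34525497] [ 0.69  0.15 -0.7   1.05 -0.49 -1.68]
[[-0.8154, 0.0978, 0.5705], [0.0799, 0.9952, -0.0565], [-0.5733, -0.0005, -0.8193]]
top 0.82 [126.2, 212.7, 252.2, 246.0]
scene 0.77 [369.1, 174.0, 457.1, 215.6]
```

View pics/pre.png

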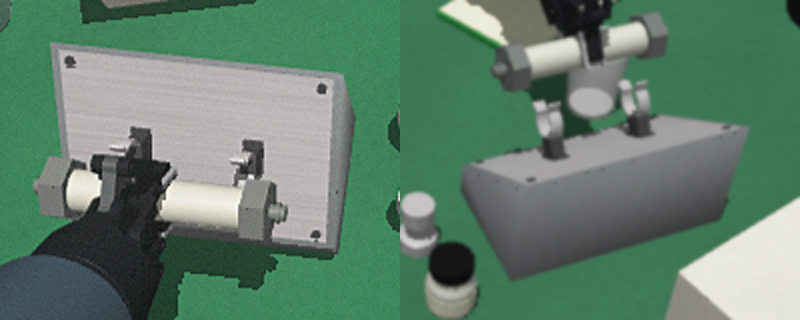

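Run:
```python
from h import *
import pickle
d,_=pickle.load(open('d1.pkl','rb'))
a=tri([(d['top'],(127.5,223.5)),(d['scene'],(453.5,182.5))]);b=tri([(d['top'],(253,236)),(d['scene'],(368.5,206))])
print(a,b,(a[0]+b[0])/2, (a[0]-b[0])/.19)
```

```text
(array([0.59435306, 0.29741114, 0.17139948]), [np.float64(0.0027635932871722525), np.float64(0.0027635932871722495)]) (array([0.57909646, 0.10952366, 0.16582975]), [np.float64(0.0028266518325178462), np.float64(0.002826651832517908)]) [0.58672476 0.2034674  0.16861462] [0.08029793 0.98888145 0.02931436]
```

```bash
python3 -m jog '[[[0.0057,-0.0006,-0.0082,0,0,0,0.02],[0.0114,-0.0011,-0.0164,0,0,0,0.02],[0.0171,-0.0017,-0.0246,0,0,0,0.02],[0.0217,-0.0021,-0.0311,0,0,0,0.02],[0.0234,-0.0023,-0.0336,0,0,0,0.02],[0.0251,-0.0025,-0.036,0,0,0,0.02],[0.0268,-0.0026,-0.0385,0,0,0,0.02],[0.0268,-0.0026,-0.0385,0,0,0,0.02]]]' 100; python3 -m jog '[[[0.0018,-0.0002,-0.0025,0,0,0,0.02],[0.0035,-0.0004,-0.005,0,0,0,0.02],[0.0035,-0.0004,-0.005,0,0,0,0.02]]]';  python3 -m jog '[[[0.0018,-0.0002,-0.0025,0,0,0,0.02],[0.0035,-0.0004,-0.005,0,0,0,0.02],[0.0035,-0.0004,-0.005,0,0,0,0.02],[0.0035,-0.0004,-0.005,0,0,0,0.02]]]';python3 -c "
from plant import *;s=read_state();print(s['eef_pos'],s['ft_force'])"
```

```text
time_s: 8.5
eef_pos: [0.624, 0.2016, 0.1155]
eef_rot: [0.302, 0.046, 0.952, -0.014]
ft_force: [-5.2, 1.3, 4.1]
width: 0.346
time_s: 8.88
eef_pos: [0.6275, 0.2014, 0.1102]
eef_rot: [0.301, 0.046, 0.952, -0.014]
ft_force: [-3.8, 2.4, 3.5]
width: 0.344
time_s: 9.38
eef_pos: [0.6311, 0.1998, 0.1036]
eef_rot: [0.3, 0.047, 0.953, -0.015]
ft_force: [5.3, 2.3, -1.9]
width: 0.343
[0.63106526 0.19979938 0.10363687] [ 5.29992524  2.30514605 -1.85656228]
```

```bash
python3 -m jog '[[[0.0006,0,-0.0008,0,0,0,0.02],[0.0011,-0.0001,-0.0016,0,0,0,0.02],[0.0011,-0.0001,-0.0016,0,0,0,0.02]]]';  python3 -m jog '[[[0.0006,0,-0.0008,0,0,0,0.02],[0.0011,-0.0001,-0.0016,0,0,0,0.02],[0.0011,-0.0001,-0.0016,0,0,0,0.02]]]'
```

```text
time_s: 9.75
eef_pos: [0.6318, 0.1997, 0.1035]
eef_rot: [0.301, 0.046, 0.952, -0.015]
ft_force: [-6.6, 0.9, 9.8]
width: 0.346
time_s: 10.12
eef_pos: [0.6322, 0.1997, 0.1034]
eef_rot: [0.302, 0.046, 0.952, -0.014]
ft_force: [-24.9, -2.3, 22.6]
width: 0.343
```

```bash
python3 -m jog '[[[-0.0011,0.0001,0.0016,0,0,0,0.02],[-0.0011,0.0001,0.0016,0,0,0,0.085],[-0.0011,0.0001,0.0016,0,0,0,0.085],[-0.0011,0.0001,0.0016,0,0,0,0.085],[-0.0011,0.0001,0.0016,0,0,0,0.085],[-0.0011,0.0001,0.0016,0,0,0,0.085],[-0.0011,0.0001,0.0016,0,0,0,0.085]]]'; python3 -m jog '[[[-0.0114,0.0011,0.0164,0,0,0,0.085],[-0.0228,0.0022,0.0328,0,0,0,0.085],[-0.0343,0.0034,0.0491,0,0,0,0.085],[-0.0457,0.0045,0.0656,0,0,0,0.085],[-0.0571,0.0056,0.0819,0,0,0,0.085],[-0.0685,0.0067,0.0983,0,0,0,0.085]]]'
python3 - <<'E'
from h import *; from plant import *
s=read_state();print(s['eef_pos'],s['width'],s['ft_force'],s['q'].round(2))
for n in ('top','scene'):
    c=capture(n); cv2.imwrite(f'pics/post_{n}.png',c['frame'][:,:,::-1])
a=cv2.imread('pics/post_top.png')[130:290,110:310];b=cv2.imread('pics/post_scene.png')[170:330,320:520]
f=lambda x:cv2.resize(x,None,fx=2,fy=2,interpolation=2)
cv2.imwrite('pics/post.png',np.hstack([f(a),f(b)]))
E
```

```text
time_s: 11.0
eef_pos: [0.6315, 0.1995, 0.1018]
eef_rot: [0.3, 0.046, 0.953, -0.015]
ft_force: [0.1, 0.6, 0.1]
width: 0.994
time_s: 11.75
eef_pos: [0.5625, 0.2062, 0.2006]
eef_rot: [0.3, 0.046, 0.953, -0.015]
ft_force: [0.2, -0.6, 0.1]
width: 0.994
[0.56251319 0.20624961 0.20063657] 0.9936546528282354 [ 0.17487975 -0.58019707  0.1240488 ] [ 0.81  0.06 -0.65  0.85 -0.65 -1.55]
```

View pics/post.png

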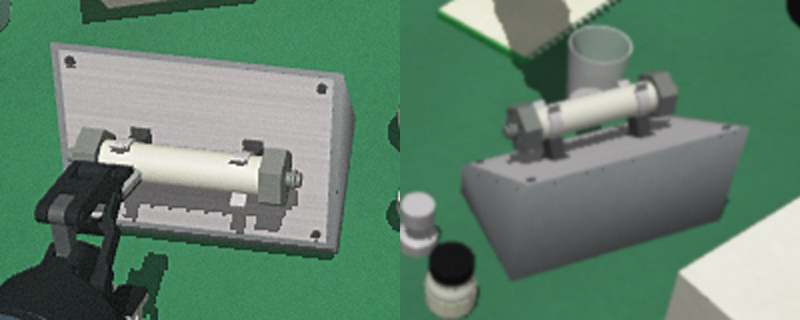

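```bash
cat > v.py <<'E'
from h import *
from scipy.spatial.transform import Rotation as Ro
def pose(piv,yaw,phi,g):  # TCP with grasp point g from pivot along the lever, lean phi (+ = right)
    R=Ro.from_euler('z',yaw)*Ro.from_euler('x',phi); M=R.as_matrix(); l=M[:,2]
    x=-M[:,0]; z=-l; return np.array(piv)+l*(g-.019), Ro.from_matrix(np.c_[x,np.cross(z,x),z])
E
python3 - <<'E'
from v import *; from plant import *
import pickle
d,sil=pickle.load(open('d1.pkl','rb'))
t=d['top']; T=lambda a,b:at_z(t,(100+a/1.818,140+b/1.818),.008)
A,B,C=T(557,97),T(543,163),T(635,184); print('centre',(A+C)/2,'yawx',np.arctan2(*(A-B)[1::-1]),'yawy',np.arctan2(-(B-C)[0],(B-C)[1]),np.linalg.norm(A-B),np.linalg.norm(B-C))
c=tri([(t,(259,220)),(d['scene'],(374,235.5))]); print('tip',c,'expected',np.array([.6218,.1995,.1172])-.095*np.array([.098,.995,0]))
hull={}
for n in d:
    r=silhouettes(capture(n),'lever_pivot'); print(n,[(x['p'],x['box']) for x in r[:1]])
    r and hull.__setitem__(n,r[0]['region'])
B=[np.array([[x,y,z] for x in (-a,a) for y in (-b,b) for z in (z0,z1)]) for a,b,z0,z1 in ((.0425,.055,0,.008),(.031,.04,0,.05),(.011,.068,.019,.041))]
l=np.array([0,-np.sin(.45),np.cos(.45)])
B+=[np.array([[x,y,z] for x in (-.015,.015) for y in (-.013,.013) for z in (.046,.072)])@np.c_[[1,0,0],[0,np.cos(.45),np.sin(.45)],l].T+[0,0,.05]]
B+=[prism(.045,-.011,.011,40,0,0)[:, [1,0,2]]*[1,1,1]+[0,0,.05]]; B[-1]=B[-1][B[-1][:,2]>.05]
B+=[np.array([[.01*np.cos(a),.01*np.sin(a),z] for a in np.arange(0,6.28,.4) for z in (.086,.094)])@np.c_[[1,0,0],[0,np.cos(.45),np.sin(.45)],l].T+[0,0,.05]]
for v in [[(d[n],hull[n])] for n in hull]+[[(d[n],hull[n]) for n in hull]]: print(fit(B,v,(.643,-.193,-.22)))
E
```

```text
centre [ 0.64384081 -0.19291585  0.008     ] yawx -0.21372400260712224 yawy -0.21422357155457666 0.0712640375561805 0.09557078450584212
tip (array([0.61268166, 0.10753046, 0.11754454]), [np.float64(0.0016589873369581337), np.float64(0.0016589873369580682)]) expected [0.61249  0.104975 0.1172  ]
top [(0.58, [387.1, 190.0, 473.2, 242.9])]
scene [(0.72, [196.2, 289.5, 280.8, 363.1])]
(array([ 0.64425337, -0.19087683, -0.20721223]), np.float64(0.06687035891089109))
(array([ 0.64238627, -0.1908294 , -0.19832807]), np.float64(0.11341472095671981))
(array([ 0.64386689, -0.19042814, -0.20806033]), np.float64(0.18554211761936446))
```

```bash
cat > go.py <<'E'
from v import *; from plant import read_state
import sys
PIV=(.6437,-.1920,.05);YAW=-.211
s=read_state();p0=s['eef_pos'];R0=Ro.from_quat(np.roll(s['eef_rot'],-1))
print(p0.round(4),s['ft_force'].round(1),s['ft_torque'].round(2),round(s['width']*.0854,4))
for a in sys.argv[1:]:
    phi,g=map(float,a.split(',')); p,R=pose(PIV,YAW,phi,g); print(a,(p-p0).round(4).tolist(),(R*R0.inv()).as_rotvec().round(4).tolist())
E
python3 go.py .45,.163 .45,.063
```

```text
[0.563  0.2058 0.1992] [-0.8  0.5 -0.2] [ 0.19  1.8  -0.02] 0.0851
.45,.163 [0.0676, -0.459, -0.0195] [0.524, 0.5243, 0.029]
.45,.063 [0.0767, -0.4165, -0.1096] [0.524, 0.5243, 0.029]
```

```bash
python3 -m jog '[[[0,-0.02,0.03,0.044,0.044,0.002,0.085],[0.005,-0.06,0.05,0.087,0.087,0.005,0.085],[0.011,-0.1,0.05,0.131,0.131,0.007,0.085],[0.017,-0.14,0.05,0.175,0.175,0.01,0.085],[0.023,-0.18,0.05,0.218,0.218,0.012,0.085],[0.03,-0.22,0.05,0.262,0.262,0.0145,0.085],[0.037,-0.26,0.05,0.306,0.306,0.017,0.085],[0.044,-0.3,0.05,0.349,0.349,0.019,0.085],[0.05,-0.34,0.04,0.393,0.393,0.022,0.085],[0.056,-0.38,0.02,0.437,0.437,0.024,0.085],[0.062,-0.42,0,0.48,0.48,0.027,0.085],[0.0676,-0.459,-0.0195,0.524,0.5243,0.029,0.085]]]' 40;python3 -m jog '[[[0,0,0,0,0,0,0.085],[0,0,0,0,0,0,0.085]]]'; python3 go.py .45,.163 .45,.063
python3 - <<'E'
from plant import *; import cv2
c=capture('wrist'); cv2.imwrite('pics/w2.png',c['frame'][:,:,::-1])
print(read_state()['q'].round(2))
E
```

```text
time_s: 13.55
eef_pos: [0.6303, -0.2551, 0.1784]
eef_rot: [0.022, 0.104, 0.969, 0.223]
ft_force: [1.1, 0.2, 0.3]
width: 0.997
time_s: 13.8
eef_pos: [0.6305, -0.2535, 0.1793]
eef_rot: [0.023, 0.104, 0.969, 0.222]
ft_force: [-0.1, 0.4, 0.8]
width: 0.994
[ 0.6305 -0.2535  0.1793] [-0.1  0.4  0.8] [-1.17  0.26  0.07] 0.0849
.45,.163 [0.0001, 0.0003, 0.0004] [-0.0012, -0.0007, 0.0021]
.45,.063 [0.0092, 0.0428, -0.0897] [-0.0012, -0.0007, 0.0021]
[-0.4   0.63  0.64 -0.44 -1.66  0.17]
```

View pics/w2.png

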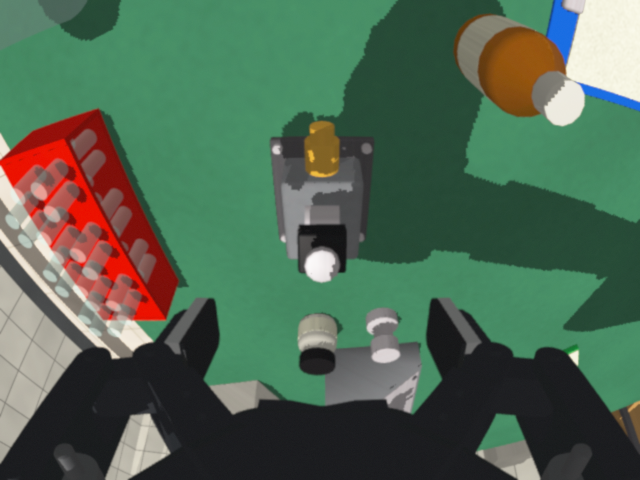

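```bash
python3 -m jog '[[[0.0015,0.007,-0.015,0,0,0,0.085],[0.003,0.0143,-0.03,0,0,0,0.085],[0.0046,0.0214,-0.045,0,0,0,0.085],[0.0061,0.0285,-0.06,0,0,0,0.085],[0.0077,0.0357,-0.075,0,0,0,0.085],[0.0087,0.0405,-0.085,0,0,0,0.085],[0.0092,0.0428,-0.0897,0,0,0,0.085],[0.0092,0.0428,-0.0897,0,0,0,0.085]]]'; python3 go.py .45,.063;  python3 -m jog '[[[0,0,0,0,0,0,0.02],[0,0,0,0,0,0,0.02],[0,0,0,0,0,0,0.02],[0,0,0,0,0,0,0.02],[0,0,0,0,0,0,0.02],[0,0,0,0,0,0,0.02],[0,0,0,0,0,0,0.02],[0,0,0,0,0,0,0.02]]]' 40; python3 go.py .45,.063 .45,.074
```

```text
time_s: 14.85
eef_pos: [0.6398, -0.21, 0.0908]
eef_rot: [0.024, 0.103, 0.969, 0.222]
ft_force: [-0.4, 1.1, -0.5]
width: 0.994
[ 0.6398 -0.21    0.0908] [-0.4  1.1 -0.5] [-1.28  0.27  0.  ] 0.0849
.45,.063 [-0.0002, -0.0007, -0.0011] [-0.0008, 0.0007, 0.0005]
time_s: 15.85
eef_pos: [0.6402, -0.2103, 0.0914]
eef_rot: [0.025, 0.103, 0.969, 0.222]
ft_force: [1.8, -2.4, 3.9]
width: 0.338
[ 0.6402 -0.2103  0.0914] [ 1.8 -2.4  3.9] [-1.34 -0.14 -0.18] 0.0289
.45,.063 [-0.0005, -0.0004, -0.0018] [-0.0002, 0.002, 0.0007]
.45,.074 [-0.0015, -0.0051, 0.0081] [-0.0002, 0.002, 0.0007]
```

```bash
python3 -m jog '[[[-0.0005,-0.0023,0.005,0,0,0,0.02],[-0.001,-0.0045,0.0095,0,0,0,0.02],[-0.001,-0.0045,0.0095,0,0,0,0.02],[-0.001,-0.0045,0.0095,0,0,0,0.02]]]'; python3 go.py .45,.074 .40,.074 .3,.074 .2,.074 .1,.074 0,.074 -.1,.074 -.2,.074 -.3,.074 -.4,.074 -.45,.074
python3 - <<'E'
from plant import *; import cv2
c=capture('scene'); a=c['frame'][270:380,180:300,::-1]; cv2.imwrite('pics/lift.png',cv2.resize(a,None,fx=5,fy=5,interpolation=2))
E
```

```text
time_s: 16.35
eef_pos: [0.6392, -0.2144, 0.1002]
eef_rot: [0.024, 0.103, 0.969, 0.222]
ft_force: [5.2, -1.0, -1.7]
width: 0.344
[ 0.6392 -0.2144  0.1002] [ 5.2 -1.  -1.7] [-2.07 -1.26 -0.8 ] 0.0294
.45,.074 [-0.0005, -0.001, -0.0007] [-0.001, 0.0015, 0.0009]
.40,.074 [0.0, 0.0015, 0.0004] [-0.0498, 0.012, 0.0009]
.3,.074 [0.0011, 0.0065, 0.0023] [-0.1476, 0.033, 0.0008]
.2,.074 [0.0022, 0.0118, 0.0037] [-0.2454, 0.054, 0.0007]
.1,.074 [0.0034, 0.0171, 0.0045] [-0.3432, 0.0749, 0.0007]
0,.074 [0.0045, 0.0224, 0.0048] [-0.4409, 0.0959, 0.0006]
-.1,.074 [0.0057, 0.0278, 0.0045] [-0.5387, 0.1169, 0.0005]
-.2,.074 [0.0068, 0.0331, 0.0037] [-0.6365, 0.1379, 0.0004]
-.3,.074 [0.0079, 0.0383, 0.0023] [-0.7343, 0.1588, 0.0004]
-.4,.074 [0.009, 0.0434, 0.0004] [-0.832, 0.1798, 0.0003]
-.45,.074 [0.0095, 0.0458, -0.0007] [-0.8809, 0.1903, 0.0003]
```

View pics/lift.png

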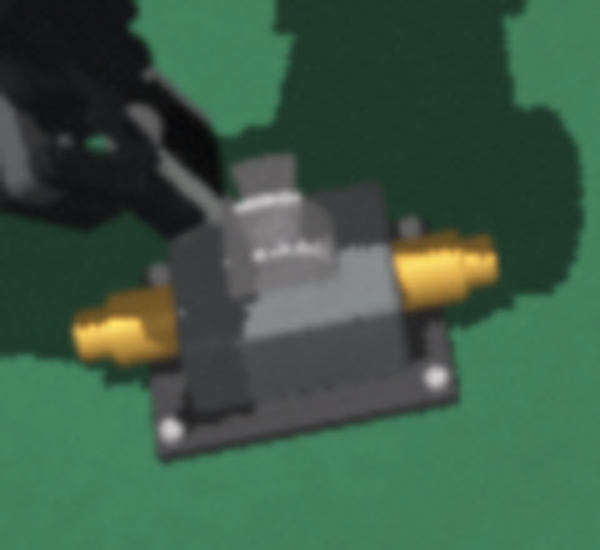

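```bash
python3 -m jog '[[[0,0.001,0.0004,-0.025,0.006,0,0.02],[0,0.0025,0.001,-0.05,0.012,0,0.02],[0.0006,0.005,0.0018,-0.1,0.022,0,0.02],[0.0011,0.0075,0.0026,-0.1476,0.033,0,0.02],[0.0011,0.0075,0.0026,-0.1476,0.033,0,0.02]]]'; python3 go.py .3,.074
python3 - <<'E'
from plant import *; import cv2
c=capture('wrist'); cv2.imwrite('pics/w3.png',c['frame'][:,:,::-1])
E
```

```text
time_s: 17.02
eef_pos: [0.6408, -0.2067, 0.1035]
eef_rot: [0.016, 0.104, 0.983, 0.148]
ft_force: [6.4, -2.5, -2.2]
width: 0.343
[ 0.6408 -0.2067  0.1035] [ 6.4 -2.5 -2.2] [-1.94 -1.82 -0.72] 0.0293
.3,.074 [-0.0005, -0.0012, -0.001] [0.0023, 0.0012, -0.0007]
```

View pics/w3.png

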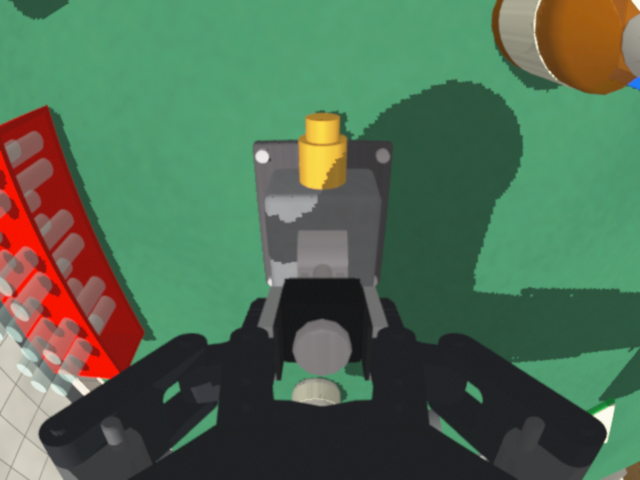

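```bash
python3 -m jog '[[[0.0005,0.0026,0.0008,-0.049,0.0105,0,0.02],[0.0011,0.0053,0.0014,-0.098,0.021,0,0.02],[0.0023,0.0106,0.0022,-0.196,0.042,0,0.02],[0.0034,0.0159,0.0025,-0.293,0.063,0,0.02],[0.0046,0.0213,0.0022,-0.391,0.084,0,0.02],[0.0057,0.0266,0.0014,-0.489,0.105,0,0.02],[0.0068,0.0318,0,-0.587,0.126,0,0.02],[0.0079,0.0369,-0.0019,-0.684,0.147,0,0.02],[0.0084,0.0393,-0.003,-0.733,0.157,0,0.02],[0.0084,0.0393,-0.003,-0.733,0.157,0,0.02]]]'; python3 go.py -.45,.074 -.45,.063 -.45,.163
```

```text
time_s: 18.32
eef_pos: [0.6491, -0.1677, 0.1001]
eef_rot: [-0.023, 0.102, 0.969, -0.223]
ft_force: [5.5, -2.2, -0.8]
width: 0.341
[ 0.6491 -0.1677  0.1001] [ 5.5 -2.2 -0.8] [ 0.53 -2.24  0.9 ] 0.0291
-.45,.074 [-0.0004, -0.0009, -0.0006] [0.0029, -0.0003, -0.0016]
-.45,.063 [-0.0014, -0.0056, -0.0105] [0.0029, -0.0003, -0.0016]
-.45,.163 [0.0077, 0.0369, 0.0795] [0.0029, -0.0003, -0.0016]
```

```bash
python3 -m jog '[[[0.0003,0.0012,-0.0006,0,0,0,0.02],[0.0005,0.0022,-0.0011,0,0,0,0.02],[0.0005,0.0022,-0.0011,0,0,0,0.02]]]'; python3 -m jog '[[[0,0,0,0,0,0,0.085],[0,0,0,0,0,0,0.085],[0,0,0,0,0,0,0.085],[0,0,0,0,0,0,0.085],[0,0,0,0,0,0,0.085],[0,0,0,0,0,0,0.085]]]'; python3 -m jog '[[[0.0012,0.006,0.0135,0,0,0,0.085],[0.0025,0.012,0.027,0,0,0,0.085],[0.0037,0.018,0.04,0,0,0,0.085],[0.005,0.024,0.053,0,0,0,0.085],[0.0062,0.03,0.067,0,0,0,0.085],[0.0077,0.0369,0.0795,0,0,0,0.085],[0.0077,0.0369,0.11,0,0,0,0.085],[0.0077,0.0369,0.15,0,0,0,0.085]]]'
```

```text
time_s: 18.7
eef_pos: [0.6492, -0.1672, 0.1002]
eef_rot: [-0.023, 0.103, 0.969, -0.223]
ft_force: [5.4, -6.0, -0.1]
width: 0.34
time_s: 19.45
eef_pos: [0.6488, -0.1655, 0.0989]
eef_rot: [-0.024, 0.103, 0.969, -0.222]
ft_force: [-0.1, -0.5, -0.2]
width: 0.992
time_s: 20.45
eef_pos: [0.6561, -0.1282, 0.2493]
eef_rot: [-0.025, 0.103, 0.969, -0.222]
ft_force: [0.1, -0.6, -0.3]
width: 0.994
```

```bash
python3 -m jog '[[[-0.04,0.01,0.01,0,0,0,0.085],[-0.08,0.02,0.02,0,0,0,0.085],[-0.12,0.03,0.03,0,0,0,0.085],[-0.16,0.04,0.04,0,0,0,0.085],[-0.2,0.05,0.05,0,0,0,0.085],[-0.24,0.06,0.05,0,0,0,0.085],[-0.24,0.06,0.05,0,0,0,0.085],[-0.24,0.06,0.05,0,0,0,0.085]]]'
python3 - <<'E'
from v import *; from plant import *
d={n:capture(n) for n in ('top','scene')}
l=Ro.from_euler('z',-.211).as_matrix()@[0,np.sin(.45),np.cos(.45)]
for g in (.059,.073): print('expect',g,np.array([.6437,-.192,.05])+g*l)
r={n:silhouettes(d[n],'collar_mid') for n in d}; X=[(d[n],np.argwhere(r[n][0]['region']).mean(0)[::-1]) for n in r if r[n]]
print([(n,r[n][0]['p'],r[n][0]['box']) for n in r if r[n]])
if len(X)==2: print('collar',tri(X))
for t,z in (("pot",.0325),("beaker",.045),("amber",.0575),("coupling",.029)):
    for n in d:
        for q in silhouettes(d[n],t)[:1]: print(t,n,at_z(d[n],np.argwhere(q['region']).mean(0)[::-1],z).round(3))
f=lambda n,x,y,w,h,k:cv2.resize(d[n]['frame'][y:y+h,x:x+w,::-1],None,fx=k,fy=k,interpolation=2)
cv2.imwrite('pics/fin.png',np.hstack([f('top',370,170,120,90,3),f('scene',180,270,120,90,3)]))
E
```

```text
time_s: 21.45
eef_pos: [0.4169, -0.0684, 0.2994]
eef_rot: [-0.023, 0.103, 0.969, -0.222]
ft_force: [-0.2, 0.0, 0.3]
width: 0.995
expect 0.059 [ 0.6490748  -0.16690619  0.10312638]
expect 0.073 [ 0.65035017 -0.16095172  0.11573264]
[('top', 0.6, [307.6, 222.1, 329.7, 245.5]), ('scene', 0.71, [236.1, 289.4, 256.8, 315.9])]
collar (array([ 0.59767974, -0.07205262,  0.02901467]), [np.float64(0.08388893668306693), np.float64(0.08388893668306696)])
pot top [0.694 0.006 0.032]
pot scene [0.694 0.007 0.032]
beaker scene [0.481 0.31  0.045]
amber top [ 0.492 -0.295  0.057]
amber scene [ 0.501 -0.298  0.057]
coupling top [0.61  0.012 0.029]
coupling scene [0.614 0.01  0.029]
```

View pics/fin.png

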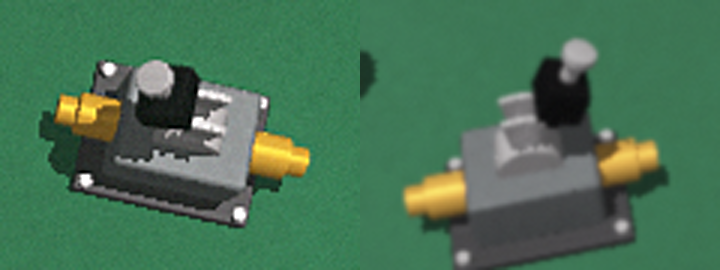

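Run:
```python
from v import *; from plant import *; import pickle
d0,_=pickle.load(open('d1.pkl','rb')); d={n:capture(n) for n in ('top','scene')}
box={'top':(400,180,480,225),'scene':(200,283,262,322)}
for D,ph in ((d0,.45),(d,-.45)):
    X=[]
    for n in box:
        x0,y0,x1,y1=box[n]; m=(D[n]['frame'][y0:y1,x0:x1].max(2)<38).astype(np.uint8)
        k,_,st,ce=cv2.connectedComponentsWithStats(m); i=1+st[1:,4].argmax(); X.append((D[n],ce[i]+[x0,y0])); print(n,st[i])
    c,e=tri(X); v=Ro.from_euler('z',-.211).inv().apply(c-[.6437,-.192,.05]); print(c.round(4),np.round(e,4),'pivot frame',v.round(4),'r',np.hypot(v[1],v[2]).round(4),'lean',np.arctan2(v[1],v[2]).round(3))
q=silhouettes(d['top'],'beaker'); print([(x['p'],at_z(d['top'],np.argwhere(x['region']).mean(0)[::-1],.045).round(3)) for x in q[:1]])
print(read_state()['ft_force'])
a=d['top']['frame'][140:310,110:310,::-1];cv2.imwrite('pics/fin2.png',cv2.resize(a,None,fx=3,fy=3,interpolation=2))
```

```text
top [ 44  18  23  22 361]
scene [  8  11  19  24 311]
[ 0.6387 -0.2152  0.1   ] [0.0004 0.0004] pivot frame [-0.     -0.0237  0.05  ] r 0.0553 lean -0.443
top [ 15  12  21  21 256]
scene [ 38   7  18  23 283]
[ 0.6473 -0.1681  0.0978] [0.0015 0.0015] pivot frame [-0.0015  0.0241  0.0478] r 0.0535 lean 0.468
[]
[ 0.35398973  0.09591251 -0.27096628]
```

View pics/fin2.png

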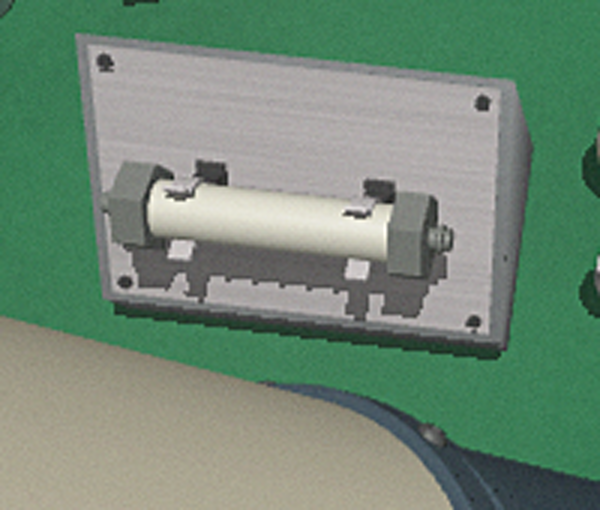

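Run:
```python
from v import *; from plant import *; import pickle
d0,s0=pickle.load(open('d1.pkl','rb')); c=capture('scene'); post=cv2.imread('pics/post_scene.png')[:,:,::-1]
for x in silhouettes(c,'beaker')[:2]: print(x['p'],x['box'],x['region'].sum())
a=c['frame'].astype(int)
for nm,b in (('init',d0['scene']['frame']),('post',post)):
    D=np.abs(a-b.astype(int)).max(2)>25
    for x0,y0,x1,y1 in ((395,180,440,195),(395,195,440,215),(395,215,440,235)): print(nm,y0,D[y0:y1,x0:x1].mean().round(3))
print(read_state()['q'].round(2))
```

```text
0.82 [400.8, 185.2, 437.6, 218.2] 949
init 180 0.0
init 195 0.031
init 215 0.619
post 180 0.194
post 195 0.211
post 215 0.077
[ 0.51  0.06 -0.17  0.33 -1.64 -0.75]
```

```bash
python3 -c "
from plant import *;s=read_state();print(s['time_s'],s['ft_force'],abs(s['dq']).max());print(close_job())"
```

```text
22.3 [-0.32247669 -0.30076566  0.02182407] 0.002323127473422158
the job is handed in; nothing more can be done
None
```

I snapped the cartridge into both clips, flipped the valve lever over to its open end, and handed the job in at 22.3 s. `close_job()` gives no verdict, so the checks below are my own.

- **Cartridge:** It was pressed onto the saddle with about 34 N and then released. The last picture shows both clips gripping the barrel between the caps. A triangulated nozzle tip puts it about 2.5 mm off along the clips, which is within the 14 mm allowed.
- **Valve:** I lifted the collar about 10 mm, swung the lever over until the force began to rise at the stop, and let go. From the pictures the lever now leans about 0.47 rad to the left. The collar measures 53.5 mm from the pivot, against 55.3 mm by the same method when it was down at the start, so it has dropped. The lock itself was not tested by pushing on the lever.
- **Bystanders:** The pot, amber bottle and coupling are within about 2 mm of where they started. The beaker is partly hidden behind the seated cartridge, and the arm blocks it in the top view. What shows of it in the scene view matches the first picture.
- **Robot:** The arm is stopped clear of everything, and the wrist force is about 0.5 N, which is noise.

**Checks that disagreed:**
- In the last top view the collar detector picked the coupling, so I measured the collar from its dark pixels instead.
- The beaker's last network position was about 20 mm off. I put that down to it being partly hidden, because the visible pixels had not changed.

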